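# Nest the mixing cups and click the caddy cover shut

## Task

Put the two loose paint-mixing cups (yellow and blue) away: nest them upright, in either order, on top of the white cup standing in the grey caddy, one inside the other and fully home. Then push the caddy's hinged orange cover over and press it down until it clicks and stays shut, and leave the spray cans standing where they are.

Things in the scene. Friction and masses are not known exactly. Their poses are not given: they have to be found in the camera images.
- caddy: grey caddy fixed to the table: base plate 130 mm (x) by 140 mm (y -65 to +75), 10 mm thick, with a black seat ring (5 mm high, 46 mm bore) round the white cup's foot; an upright panel 114 mm wide, 94 mm high, 8 mm thick at y = +63 mm; other sides open. Origin: underside of the plate below the seat's middle; x along the cover's hinge, y to the panel, z up
- seat (a point): middle of the caddy's seat, where the white cup stands, on the plate's top 10 mm above the table; axes as the caddy's. Two small steel catch pins stick out from the panel's top towards the seat, at x = +-44 mm, to y = +32 mm, 102 mm above the table
- cover_hinge (a point): middle of the cover's hinge axis (along the caddy's x) at the top of the panel, y = +62 mm, z = 98 mm from the caddy's origin; fixed, axes as the caddy's. The cover is a flat orange plate 110 mm wide, 6 mm thick, 5 to 115 mm from the hinge, plus a black front tab 40 mm wide to 125 mm; shut, its underside is 9 mm and its top 15 mm above the hinge axis
- cover (a joint): cover angle, rad: 0 shut (level over the stack, 3 mm above 3 nested cups), 1.57 upright, at most 2.0 (leaning out to the caddy's +y). Starts at 1.5 to 1.95, held by friction. A light spring (2 N at the front edge) lifts it beyond 1 if let go too early. A catch resists from about 0.3 to 0.15 (press with 10 to 15 N at the front edge), then snaps and holds it within 0.06 of 0
- cover_edge (a point): middle of the cover's outer face (its top when shut), 115 mm from the hinge, where orange plate meets black tab; moves with the cover; axes as the caddy's when shut
- cup_white: white plastic paint-mixing cup: open, tapered, 60 mm high, foot 40 mm across, widening to a straight outer rim band 66 mm across (67 over its edges) on the top 10 mm; wall 2.5 mm, mouth 61 mm, 50 g. Inner floor 17 mm above its underside, so a nested cup stands 17 mm higher, with 1 mm side play. Stands in the caddy's seat. Origin: centre of the underside; z up its axis
- cup_yellow: yellow plastic paint-mixing cup: open, tapered, 60 mm high, foot 40 mm across, widening to a straight outer rim band 66 mm across (67 over its edges) on the top 10 mm; wall 2.5 mm, mouth 61 mm, 50 g. Inner floor 17 mm above its underside, so a nested cup stands 17 mm higher, with 1 mm side play. Loose on the table. Origin: centre of the underside; z up its axis
- cup_blue: blue plastic paint-mixing cup: open, tapered, 60 mm high, foot 40 mm across, widening to a straight outer rim band 66 mm across (67 over its edges) on the top 10 mm; wall 2.5 mm, mouth 61 mm, 50 g. Inner floor 17 mm above its underside, so a nested cup stands 17 mm higher, with 1 mm side play. Loose on the table. Origin: centre of the underside; z up its axis
- can_red: a 400 ml red spray can with a black cap, standing upright: 65 mm across (66 over its seams), 192 mm high, 0.36 kg; a bystander to leave alone. Origin: centre of the underside, z up
- can_green: a 400 ml green spray can with a black cap, standing upright: 65 mm across (66 over its seams), 192 mm high, 0.36 kg; a bystander to leave alone. Origin: centre of the underside, z up
- can_purple: a 400 ml purple spray can with a black cap, standing upright: 65 mm across (66 over its seams), 192 mm high, 0.36 kg; a bystander to leave alone. Origin: centre of the underside, z up
Not all that is in view belongs to the job. There is more than one size of the cup_yellow; the job needs the largest.

How it is judged:
By the outcome, as a careful person would: the job done as asked, in the order asked, and still so for the second after the job is handed in, with the robot touching nothing.
It also fails if it takes over 72 s, if anything falls off the work surface, if the arm or the gripper's body presses on something with over 40 N, if the wrist force passes 120 N, or if a joint passes its speed limit or range.

## Robot

A 6-joint arm with a two-finger parallel gripper is mounted at the origin on the work surface. World frame = base frame: x ahead of the robot, y to its left, z up, the work surface at z = 0. Lengths are in m, angles in rad, forces in N, time in s.
With the tool pointing down it reaches from about 0.25 to 0.85 m from the base axis. Payload 12.5 kg.
Tool frame: the origin (TCP) lies on the centre line of the jaws, within the pads' length; the fingertips stand 8 mm ahead of it and the grasp point (between the pads) lies 11 mm behind it (manip.nose_length is the distance from the TCP to the fingertips, in m); z points along the fingers, y is the line along which they close (so a half turn about z gives the same grasp; the last joint's range is limited). The gripper opens to 93 mm and grips with 3 to 60 N. Pads are 15 mm wide; open, the fingers measure 128 mm over their backs; the gripper's body (75 mm by 188 mm) begins 65 mm behind the grasp point.
Start: joints at [-1.367, 0.351, 1.652, -0, 1.139, -0.085], TCP at [0.157, -0.527, 0.227] pointing down, gripper open.
Joint ranges: [-2.75, 2.75], [-0.79, 2.1], [0.01, 2.65], [-1.57, 4.71], [0.07, 3.14], [-2.87, 2.87]. Speed limits (rad/s): [2.22, 2.22, 2.79, 3.14, 3.14, 3.14].

## Interface

Orientations are given as [roll, pitch, yaw] about the fixed x, y, z axes, in that order (R = Rz(yaw) Ry(pitch) Rx(roll)).
In Python, from plant import manip gives the robot as it stands.
- The arm moves only by the tool move_arm, never from a script. Its argument "series" is a list of rows, each a list of 6 numbers: the shift along the tool's x, y, z in mm, then the turn, a rotation vector about the tool's x, y, z in rad. A call has 1 to 12 rows; each row is the pose to reach, as a shift and turn from the pose commanded when the call began, along the tool's axes at that moment; what a row does not reach only later rows make up. A row lasts 1/12 s, in which the tool goes at most 41.7 mm and 7.16 degrees, less where a joint would pass 70% of its speed; a pose out of reach is approached as far as the arm can. A call with a gripper value outside its range is refused whole. "gripper" is the opening, from -1 (shut) to 1 (fully open), set as the call begins (left out, the last holds). The fingers move at their own pace and stop on an object; "force" is the grip in N (left out, the last holds). Time passes only in rows, so rows that repeat a pose let the fingers close. It gives the time, the measured TCP pose, the force, the opening and the grip force at its end, in the units of the state.
- manip.get_state(): the state, without advancing time (a new reading comes with each control period).
- manip.camera(name): name is "scene" or "top" or "wrist"; returns a dict with "frame" (384x512x3 uint8, blue, green, red), "range_z" (384x512 float32, m along the optical axis (not along the pixel's ray), 0 where there is no reading), "camera_matrix" (3x3 intrinsics, pixels), "R" (3x3) and "t" (3): a world point X has camera coordinates R X + t. Camera axes: x right, y down, z forward; pixel columns grow to the right and rows downward; lengths in m; the calibration is good to about 2 mm. The wrist camera is an equidistant fisheye: a pixel r from the principal point sees the ray r / f radians off the axis. A picture is of the moment at which its call begins.
- manip.sign_off(): hands the job in; it is judged then, once.
The state is a dict: "clock": time; "q": joint angles; "joint_vel": joint speeds; "tau": joint torques, N m; "ee_pos": TCP position; "tool_rot": TCP orientation; "ft_force": force on the tool from outside, world axes, zero at the start; "torque": the same for the moment, N m; "opening": finger opening in m; "grip_force": force on a finger pad.
Only numpy, scipy, OpenCV 4.12 (cv2) and the standard library are available. Lean on these libraries where they do the work, as an engineer would, in place of code of your own. Each camera call takes 0.05 s, during which the arm holds its last target. There are 200 camera calls.

## Working session

There is one attempt and no reset: what is moved stays moved. The work goes in short steps, Python scripts to look and compute and a tool call to move; the robot and the scene stay as the last step left them, time stands still between calls to the robot, and variables do not carry over. Pictures are saved under pics/ and viewed, at most 10 in all, crops included, and the job is handed in when it is done.

Besides the shell and the picture viewer there is one more tool, called as name(argument=value, ...), one argument or row to a line, values as JSON. move_arm: Moves the arm, as the interface text tells. Its arguments: {"type":"object","properties":{"series":{"type":"array","items":{"type":"array","items":{"type":"number"}}},"gripper":{"type":"number"},"force":{"type":"number"}},"required":["series"]}

```bash
ls; mkdir -p pics
python3 - <<'E'
from plant import manip
import cv2,numpy as np
s=manip.get_state();print({k:np.round(v,3) for k,v in s.items()})
for n in("scene","top"):
    c=manip.camera(n);cv2.imwrite(f"pics/{n}0.png",c["frame"]);np.savez(f"{n}0.npz",**c)
    print(n,c["camera_matrix"].round(1).tolist(),c["R"].round(3).tolist(),c["t"].round(3))
a=cv2.imread("pics/scene0.png");b=cv2.imread("pics/top0.png")
cv2.imwrite("pics/both0.png",cv2.resize(np.hstack([a,b]),(800,300),interpolation=cv2.INTER_AREA))
E
```

```text
pics
{'clock': np.float64(0.0), 'q': array([-1.367,  0.351,  1.652,  0.   ,  1.139, -0.085]), 'joint_vel': array([-0.001,  0.001,  0.   , -0.001, -0.002, -0.001]), 'tau': array([-1.0000e-03, -4.9733e+01, -2.8525e+01,  7.0000e-02,  2.6000e-02,
       -0.0000e+00]), 'ee_pos': array([ 0.157, -0.527,  0.226]), 'tool_rot': array([-3.14 , -0.   ,  0.289]), 'ft_force': array([-0.406,  0.193, -1.089]), 'torque': array([-0.025, -0.002, -0.011]), 'grip_force': np.float64(0.0), 'opening': np.float64(0.093)}
scene [[412.2, 0.0, 252.3], [0.0, 412.2, 193.2], [0.0, 0.0, 1.0]] [[-0.873, 0.488, 0.001], [0.357, 0.641, -0.68], [-0.332, -0.593, -0.734]] [ 0.484 -0.126  1.114]
top [[403.8, 0.0, 249.5], [0.0, 403.8, 190.6], [0.0, 0.0, 1.0]] [[-0.001, -1.0, 0.002], [-0.989, 0.001, -0.149], [0.149, -0.002, -0.989]] [-0.018  0.527  1.037]
```

View pics/scene0.png

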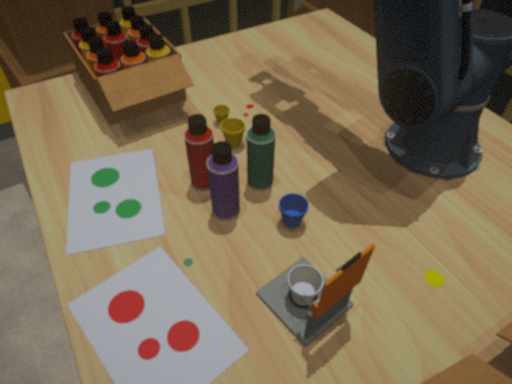

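View pics/top0.png

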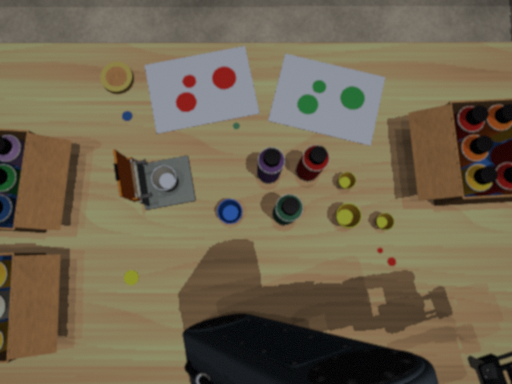

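Top view: caddy at (165,185), with its cover to the left; blue cup at (230,211); cans at (270,165) purple, (313,163) red and (288,210) green. The yellow cup candidates are (345,181) small, (347,215) largest-looking and (384,221) small; (117,77) is a tape-like ring, not a cup. I'll measure them and take one enlarged crop to confirm.

```bash
cat > h.py <<'E'
import numpy as np,cv2
from scipy.optimize import least_squares
def cloud(c):
    z=c["range_z"];K=c["camera_matrix"];v,u=np.indices(z.shape)
    P=np.stack([(u-K[0,2])/K[0,0]*z,(v-K[1,2])/K[1,1]*z,z],-1)
    W=(P-c["t"])@c["R"]; W[z==0]=np.nan; return W
def proj(c,X):
    p=c["R"]@np.asarray(X)+c["t"];q=c["camera_matrix"]@p;return q[:2]/q[2]
def circ(p):
    r=least_squares(lambda a:np.hypot(p[:,0]-a[0],p[:,1]-a[1])-a[2],[*p[:,:2].mean(0),.03],loss="soft_l1",f_scale=.002)
    return r.x
hsv=lambda c:cv2.cvtColor(c["frame"],cv2.COLOR_BGR2HSV)
E
python3 - <<'E'
from h import *
for n in("top","scene"):
    c=dict(np.load(n+"0.npz"));W=cloud(c);H=hsv(c)
    for nm,lo,hi in(("yel",(22,150,60),(34,255,255)),("blue",(105,120,60),(125,255,255)),("org",(3,170,90),(16,255,255)),):
        m=cv2.inRange(H,lo,hi)
        k,L,S,C=cv2.connectedComponentsWithStats(m)
        for i in range(1,k):
            if S[i,4]<60: continue
            p=W[(L==i)];p=p[~np.isnan(p[:,0])]
            if len(p)<20: continue
            zt=np.percentile(p[:,2],97)
            q=p[p[:,2]>zt-.006]
            print(n,nm,C[i].round(),S[i,2:].tolist(),"ztop",zt.round(3),"cloud mean",p.mean(0).round(3),"circ",circ(q).round(4) if len(q)>8 else "")
c=dict(np.load("top0.npz"))
W=cloud(c);H=hsv(c)
for nm,u,v in(("table",300,250),("table",200,250),("whitecup",165,178),("plate",180,200),("purple",270,157),("red",316,154),("green",290,203)):
    p=W[v-6:v+7,u-6:u+7].reshape(-1,3);p=p[~np.isnan(p[:,0])];print(nm,W[v,u].round(3),np.nanmax(p[:,2]).round(3))
f=cv2.resize(c["frame"][140:240,100:260],None,fx=4,fy=4,interpolation=2)
g=cv2.resize(c["frame"][150:250,300:420],None,fx=4,fy=4,interpolation=2)
o=np.zeros((800,640,3),np.uint8);o[:400]=f;o[400:,:480]=g;cv2.imwrite("pics/crop0.png",cv2.resize(o,(480,600)))
E
```

```text
top yel [346. 181.] [17, 16, 193] ztop 0.043 cloud mean [ 0.557 -0.281  0.021] circ [ 0.5547 -0.278   0.0214]
top yel [479. 185.] [20, 11, 110] ztop 0.175 cloud mean [ 0.521 -0.562  0.162] circ 
top yel [347. 216.] [25, 24, 393] ztop 0.06 cloud mean [ 0.46  -0.277  0.031] circ [ 0.4593 -0.274   0.0308]
top yel [383. 221.] [18, 16, 189] ztop 0.043 cloud mean [ 0.446 -0.377  0.022] circ [ 0.4456 -0.3739  0.0213]
top yel [  2. 274.] [5, 19, 76] ztop 0.163 cloud mean [0.316 0.55  0.159] circ [0.3132 0.5891 0.0402]
top yel [131. 277.] [14, 14, 152] ztop 0.004 cloud mean [0.298 0.299 0.   ] circ [0.2985 0.2996 0.013 ]
top blue [486. 162.] [16, 10, 65] ztop 0.034 cloud mean [ 0.607 -0.662  0.031] circ [ 0.6075 -0.6622  0.0089]
top blue [  4. 207.] [10, 24, 140] ztop 0.165 cloud mean [0.469 0.557 0.16 ] circ [0.4693 0.5788 0.0254]
top blue [229. 211.] [23, 23, 424] ztop 0.055 cloud mean [0.473 0.036 0.03 ] circ [0.4709 0.0341 0.0292]
top org [496. 119.] [24, 23, 185] ztop 0.165 cloud mean [ 0.683 -0.618  0.16 ] circ [ 0.6921 -0.6308  0.0245]
top org [471. 149.] [23, 24, 178] ztop 0.166 cloud
[... 593 characters left out ...]
.0354 0.031 ]
scene org [133.  58.] [23, 12, 142] ztop 0.167 cloud mean [ 0.619 -0.551  0.159] circ [ 0.616  -0.5625  0.0229]
scene org [102.  66.] [29, 20, 134] ztop 0.165 cloud mean [ 0.699 -0.572  0.146] circ [ 0.689  -0.5588  0.0239]
scene org [198. 136.] [25, 14, 145] ztop 0.164 cloud mean [ 0.598 -0.162  0.159] circ [ 0.5927 -0.1774  0.0228]
scene org [342. 284.] [63, 71, 1140] ztop 0.212 cloud mean [0.555 0.284 0.167] circ [ 0.7704 -0.9518  1.2556]
table [ 0.37  -0.155  0.002] 0.006
table [ 0.37   0.116 -0.003] 0.005
whitecup [0.563 0.21  0.028] 0.047
plate [0.505 0.171 0.01 ] 0.016
purple [ 0.583 -0.066  0.191] 0.196
red [ 0.589 -0.172  0.192] 0.195
green [ 0.475 -0.11   0.194] 0.198
```

View pics/crop0.png

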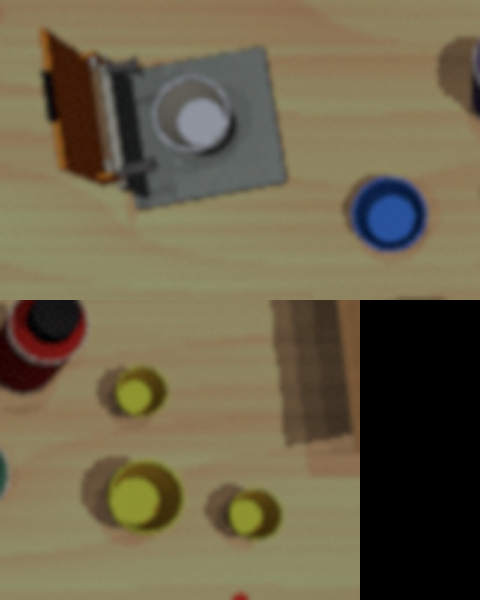

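The crop confirms the yellow cup: the one at top-image (347,215), 60 mm high and about 62–66 mm across, is the largest. The other two are 43 mm high. Now the caddy, cans and cover angle.

Run:
```python
from h import *
from plant import manip
for n in("top","scene"):
    c=dict(np.load(n+"0.npz"));W=cloud(c).reshape(-1,3);W=W[~np.isnan(W[:,0])]
    H=hsv(c).reshape(-1,3)[~(c["range_z"].ravel()==0)]
    near=np.hypot(W[:,0]-.55,W[:,1]-.2)<.12
    q=W[near&(W[:,2]>.062)&(W[:,2]<.076)&(H[:,1]<70)&(W[:,1]<.245)]
    print(n,"white rim",circ(q).round(4),len(q),q[:,2].mean().round(3))
    pl=W[near&(W[:,2]>.005)&(W[:,2]<.016)&(H[:,1]<110)]
    r=cv2.minAreaRect((pl[:,:2]*1000).astype(np.float32));print("plate",r,len(pl))
    og=W[near&(W[:,2]>.105)&(H[:,0]<18)&(H[:,1]>130)&(W[:,2]<.25)]
    m=og.mean(0);U,S,V=np.linalg.svd(og-m,full_matrices=False);print("cover mean",m.round(3),"normal",V[2].round(3),"S",S.round(3),len(og),"zmax",og[:,2].max().round(3))
    for nm,x,y in(("purple",.583,-.066),("red",.589,-.172),("green",.475,-.11)):
        q=W[(np.hypot(W[:,0]-x,W[:,1]-y)<.05)&(W[:,2]>.03)&(W[:,2]<.15)]
        rr=least_squares(lambda a:np.hypot(q[:,0]-a[0],q[:,1]-a[1])-.0325,[x,y],loss="soft_l1",f_scale=.003)
        print(nm,rr.x.round(3),len(q))
w=manip.camera("wrist");R=w["R"];C=-R.T@w["t"];print("wrist cam",C.round(3),"axis",R[2].round(3))
s=manip.get_state();y=s["tool_rot"][2];T=np.array([[np.cos(y),np.sin(y),0],[np.sin(y),-np.cos(y),0],[0,0,-1]])
print("in tool",(T.T@(C-s["ee_pos"])).round(3),(T.T@R[2]).round(3))
```

```text
top white rim [0.557  0.2048 0.0311] 127 0.068
plate ((560.0899658203125, 183.74053955078125), (211.6818084716797, 180.15496826171875), 5.743866920471191) 1608
cover mean [0.541 0.276 0.169] normal [-0.187  0.982 -0.036] S [0.876 0.831 0.039] 683 zmax 0.223
purple [ 0.586 -0.07 ] 235
red [ 0.592 -0.179] 272
green [ 0.471 -0.112] 130
scene white rim [0.5596 0.2069 0.0312] 308 0.068
plate ((558.5650024414062, 211.06080627441406), (130.08596801757812, 140.62933349609375), 10.363372802734375) 2198
cover mean [0.554 0.283 0.167] normal [-0.159  0.987 -0.03 ] S [1.332 1.147 0.103] 1396 zmax 0.224
purple [ 0.586 -0.07 ] 1130
red [ 0.592 -0.178] 851
green [ 0.471 -0.112] 1059
wrist cam [ 0.23  -0.504  0.385] axis [-0.261 -0.077 -0.962]
in tool [ 0.077 -0.001 -0.158] [-0.273 -0.     0.962]
```

```bash
cat > mv.py <<'E'
import sys,numpy as np
from scipy.spatial.transform import Rotation as Ro
from plant import manip
# usage: mv.py x y z(m) yaw [tilt]; target tool frame, pointing down
def T(p,yaw): return np.array(p),Ro.from_euler("xyz",[np.pi,0,yaw])
def rel(p,yaw,s=None):
    s=s or manip.get_state();R=Ro.from_euler("xyz",s["tool_rot"]);p,Q=T(p,yaw)
    return (R.inv().apply(p-s["ee_pos"])*1000).round(1).tolist()+(R.inv()*Q).as_rotvec().round(3).tolist()
if __name__=="__main__":
    s=manip.get_state();print("t",round(float(s["clock"]),2),"p",s["ee_pos"].round(4),"rot",s["tool_rot"].round(3),"q6",s["q"][5].round(2),"F",s["ft_force"].round(1),"open",s["opening"].round(4),s["grip_force"].round(1))
    a=list(map(float,sys.argv[1:]))
    for i in range(0,len(a),4): print(rel(a[i:i+3],a[i+3],s))
E
python3 mv.py .4602 -.2735 .18 3.0 .4602 -.2735 .057 3.0
```

```text
Traceback (most recent call last):
  File "mv.py", line 10, in <module>
    s=manip.get_state();print("t",round(float(s["clock"]),2),"p",s["ee_pos"].round(4),"rot",s["tool_rot"].round(3),"q6",s["q"][5].round(2),"F",s["ft_force"].round(1),"open",s["opening"].round(4),s["grip_force"].round(1))
                                                                                                                                                                             ^^^^^^^^^^^^^^^^^^
AttributeError: 'float' object has no attribute 'round'
```

```bash
sed -i 's/s\["opening"\].round(4),s\["grip_force"\].round(1)/round(s["opening"],4),round(s["grip_force"],1)/' mv.py
python3 mv.py .4602 -.2735 .18 3.0 .4602 -.2735 .057 3.0
```

```text
t 0.15 p [ 0.1566 -0.527   0.2262] rot [-3.141 -0.     0.289] q6 -0.08 F [ 0.3  0.5 -0.3] open 0.0931 0.0
[363.2, -156.5, 46.4, -0.0, -0.001, -2.711]
[363.2, -156.4, 169.4, -0.0, -0.001, -2.711]
```

move_arm(
  series=[
    [363,-156,46,0,0,-2.71],
    [363,-156,46,0,0,-2.71],
    [363,-156,46,0,0,-2.71],
    [363,-156,46,0,0,-2.71],
    [363,-156,46,0,0,-2.71],
    [363,-156,46,0,0,-2.71],
    [363,-156,46,0,0,-2.71],
    [363,-156,46,0,0,-2.71],
    [363,-156,46,0,0,-2.71],
    [363,-156,46,0,0,-2.71],
    [363,-156,46,0,0,-2.71],
    [363,-156,46,0,0,-2.71],
  ],
  gripper=1,
  force=12,
)

```text
clock: 1.15
ee_pos: [0.461, -0.2729, 0.1801]
tool_rot: [-3.141, -0.001, 1.798]
ft_force: [0.3, 0.2, 0.5]
opening: 0.0929
grip_force: 0.0
```

```bash
python3 mv.py .4602 -.2735 .18 3.0 .4602 -.2735 .057 3.0
```

```text
t 1.15 p [ 0.461  -0.2729  0.1801] rot [-3.141e+00 -1.000e-03  1.798e+00] q6 -0.85 F [0.3 0.2 0.5] open 0.0929 0.0
[-0.4, -0.9, 0.1, -0.0, -0.001, -1.202]
[-0.5, -0.9, 123.1, -0.0, -0.001, -1.202]
```

move_arm(
  series=[
    [0,-1,0,0,0,-1.2],
    [0,-1,0,0,0,-1.2],
    [0,-1,0,0,0,-1.2],
    [0,-1,0,0,0,-1.2],
    [0,-1,0,0,0,-1.2],
    [0,-1,0,0,0,-1.2],
    [0,-1,0,0,0,-1.2],
    [0,-1,0,0,0,-1.2],
    [0,-1,0,0,0,-1.2],
    [0,-1,0,0,0,-1.2],
    [0,-1,0,0,0,-1.2],
  ],
)

```text
clock: 2.07
ee_pos: [0.4591, -0.2744, 0.1805]
tool_rot: [3.141, -0.0, 2.992]
ft_force: [-0.6, -0.6, 1.0]
opening: 0.0929
grip_force: 0.0
```

```bash
cat >> h.py <<'E'
def wcloud(w):
    z=w["range_z"];K=w["camera_matrix"];v,u=np.indices(z.shape)
    a=(u-K[0,2])/K[0,0];b=(v-K[1,2])/K[1,1];r=np.hypot(a,b)+1e-9
    t=np.tan(np.clip(r,0,1.5));P=np.stack([a/r*t*z,b/r*t*z,z],-1)
    W=(P-w["t"])@w["R"];W[(z==0)|(r>1.35)]=np.nan;return W
E
python3 - <<'E'
from h import *
from plant import manip
w=manip.camera("wrist");np.savez("w1.npz",**w);W=wcloud(w);H=hsv(w)
m=cv2.inRange(H,(22,120,50),(34,255,255))>0
p=W[m];p=p[~np.isnan(p[:,0])];p=p[np.hypot(p[:,0]-.46,p[:,1]+.2735)<.045]
zt=np.percentile(p[:,2],97);print(len(p),zt,circ(p[p[:,2]>zt-.008]).round(4))
cv2.imwrite("pics/w1.png",w["frame"])
E
python3 mv.py .4602 -.2735 .057 3.0
```

```text
1027 0.06157513964069966 [ 0.46   -0.2735  0.0313]
t 2.12 p [ 0.4591 -0.2744  0.1805] rot [ 3.141 -0.     2.987] q6 -2.04 F [ 0.1 -1.5  0.9] open 0.093 0.0
[-0.9, 1.0, 123.5, 0.0, -0.0, -0.013]
```

View pics/w1.png

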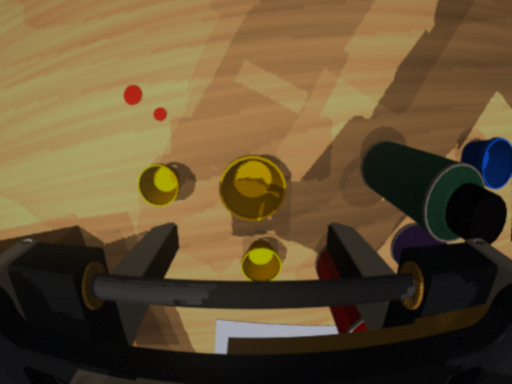

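The wrist view shows the large yellow cup at (253,188) between the fingers, with the small ones at (159,184) and (261,263). All three cameras put its centre at (0.460, −0.2735) with the rim at 60 mm. Descending.

move_arm(
  series=[
    [-1,1,40,0,0,0],
    [-1,1,80,0,0,0],
    [-1,1,105,0,0,0],
    [-1,1,117,0,0,0],
    [-1,1,123.5,0,0,0],
    [-1,1,123.5,0,0,0],
    [-1,1,123.5,0,0,0],
  ],
)

```text
clock: 2.7
ee_pos: [0.461, -0.2741, 0.0583]
tool_rot: [-3.141, 0.001, 2.988]
ft_force: [0.3, -0.0, 0.6]
opening: 0.0931
grip_force: 0.0
```

move_arm(
  series=[
    [0,0,0,0,0,0],
    [0,0,0,0,0,0],
    [0,0,0,0,0,0],
    [0,0,0,0,0,0],
    [0,0,0,0,0,0],
    [0,0,0,0,0,0],
    [0,0,0,0,0,0],
    [0,0,0,0,0,0],
  ],
  gripper=-0.2,
  force=12,
)

```text
clock: 3.37
ee_pos: [0.4607, -0.2739, 0.0576]
tool_rot: [-3.141, 0.001, 2.989]
ft_force: [0.1, -1.1, 5.5]
opening: 0.0665
grip_force: 12.0
```

move_arm(
  series=[
    [0,0,-30,0,0,0],
    [0,0,-70,0,0,0],
    [0,0,-110,0,0,0],
    [0,0,-150,0,0,0],
    [0,0,-190,0,0,0],
    [0,0,-225,0,0,0],
    [0,0,-245,0,0,0],
    [0,0,-245,0,0,0],
  ],
)

```text
clock: 4.03
ee_pos: [0.4614, -0.2744, 0.3065]
tool_rot: [-3.139, 0.006, 2.989]
ft_force: [0.0, -0.1, -0.5]
opening: 0.0663
grip_force: 12.0
```

```bash
python3 mv.py .5588 .2060 .30 4.74 .5588 .2060 .1 4.74
```

```text
t 4.03 p [ 0.4614 -0.2744  0.3065] rot [-3.139  0.006  2.989] q6 -2.04 F [ 0.  -0.1 -0.5] open 0.0663 12.0
[-23.1, 489.6, 5.1, -0.008, 0.002, -1.751]
[-21.9, 490.2, 205.1, -0.008, 0.002, -1.751]
```

move_arm(
  series=[
    [-23,490,3,0,0,-1.74],
    [-23,490,3,0,0,-1.74],
    [-23,490,3,0,0,-1.74],
    [-23,490,3,0,0,-1.74],
    [-23,490,3,0,0,-1.74],
    [-23,490,3,0,0,-1.74],
    [-23,490,3,0,0,-1.74],
    [-23,490,3,0,0,-1.74],
    [-23,490,3,0,0,-1.74],
    [-23,490,3,0,0,-1.74],
    [-23,490,3,0,0,-1.74],
    [-23,490,3,0,0,-1.74],
  ],
)

```text
clock: 5.03
ee_pos: [0.5572, 0.21, 0.2972]
tool_rot: [3.139, -0.001, -1.787]
ft_force: [0.2, -0.3, -0.6]
opening: 0.066
grip_force: 12.0
```

move_arm(
  series=[
    [0,0,0,0,0,-0.1],
    [0,0,0,0,0,-0.23],
    [0,0,0,0,0,-0.23],
    [0,0,0,0,0,-0.23],
  ],
)

```text
clock: 5.37
ee_pos: [0.557, 0.2081, 0.2978]
tool_rot: [3.14, -0.002, -1.565]
ft_force: [-0.0, -0.3, -2.0]
opening: 0.0664
grip_force: 12.0
```

```bash
python3 - <<'E'
from h import *
from plant import manip
w=manip.camera("wrist");np.savez("w2.npz",**w);W=wcloud(w);H=hsv(w)
p=W[(H[...,1]<80)];p=p[~np.isnan(p[:,0])];p=p[(np.hypot(p[:,0]-.5588,p[:,1]-.206)<.045)]
q=p[(p[:,2]>.06)&(p[:,2]<.078)];print(len(q),q[:,2].mean(),circ(q).round(4))
for n in("top","scene"):
    c=manip.camera(n);np.savez(n+"2.npz",**c)
    W=cloud(c);H=hsv(c);m=cv2.inRange(H,(22,130,50),(34,255,255))>0
    p=W[m];p=p[~np.isnan(p[:,0])];p=p[(np.hypot(p[:,0]-.5588,p[:,1]-.206)<.08)&(p[:,2]>.15)]
    print(n,len(p),p.min(0).round(3),p.max(0).round(3))
cv2.imwrite("pics/w2.png",w["frame"])
E
python3 mv.py .5588 .2060 .12 4.74
```

```text
491 0.06666877372499767 [0.559  0.2061 0.0303]
top 95 [0.533 0.174 0.255] [0.582 0.2   0.302]
scene 964 [0.523 0.178 0.248] [0.615 0.245 0.408]
t 5.52 p [0.5573 0.2077 0.2987] rot [ 3.141e+00 -1.000e-03 -1.566e+00] q6 -2.87 F [-0.  -0.  -0.1] open 0.0663 12.0
[1.5, -1.6, 178.7, 0.0, -0.001, -0.022]
```

View pics/w2.png

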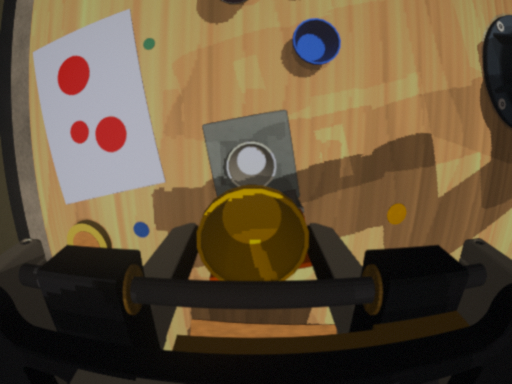

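move_arm(
  series=[
    [1.7,-1.6,10,0,0,0.037],
    [1.7,-1.6,50,0,0,0.037],
    [1.7,-1.6,90,0,0,0.037],
    [1.7,-1.6,130,0,0,0.037],
    [1.7,-1.6,155,0,0,0.037],
    [1.7,-1.6,165,0,0,0.037],
    [1.7,-1.6,165,0,0,0.037],
    [1.7,-1.6,165,0,0,0.037],
  ],
)

```text
clock: 6.18
ee_pos: [0.5597, 0.2062, 0.1353]
tool_rot: [-3.14, -0.001, -1.603]
ft_force: [-0.9, 0.2, -0.8]
opening: 0.0665
grip_force: 12.0
```

```bash
python3 mv.py .559 .2061 .088 4.68 .559 .2061 .085 4.68
```

```text
t 6.18 p [0.5597 0.2062 0.1353] rot [-3.140e+00 -1.000e-03 -1.603e+00] q6 -2.83 F [-0.9  0.2 -0.8] open 0.0665 12.0
[0.1, 0.8, 47.3, -0.001, -0.001, 0.0]
[0.1, 0.8, 50.3, -0.001, -0.001, 0.0]
```

move_arm(
  series=[
    [0,0.8,12,0,0,0],
    [0,0.8,24,0,0,0],
    [0,0.8,34,0,0,0],
    [0,0.8,41,0,0,0],
    [0,0.8,46,0,0,0],
    [0,0.8,48,0,0,0],
    [0,0.8,48,0,0,0],
  ],
)

```text
clock: 6.77
ee_pos: [0.5581, 0.2061, 0.0857]
tool_rot: [3.141, -0.001, -1.603]
ft_force: [-0.3, 0.1, -0.8]
opening: 0.0665
grip_force: 12.0
```

move_arm(
  series=[
    [0,0,1,0,0,0],
    [0,0,2,0,0,0],
    [0,0,2.5,0,0,0],
    [0,0,2.5,0,0,0],
  ],
)

```text
clock: 7.1
ee_pos: [0.5587, 0.2063, 0.0845]
tool_rot: [-3.14, -0.001, -1.603]
ft_force: [-0.8, -0.4, 4.8]
opening: 0.0666
grip_force: 12.0
```

move_arm(
  series=[
    [0,0,0,0,0,0],
    [0,0,0,0,0,0],
    [0,0,0,0,0,0],
    [0,0,0,0,0,0],
    [0,0,0,0,0,0],
  ],
  gripper=0.85,
)

```text
clock: 7.52
ee_pos: [0.5583, 0.2062, 0.0836]
tool_rot: [-3.141, -0.001, -1.603]
ft_force: [-0.2, -1.0, -0.1]
opening: 0.0858
grip_force: 0.0
```

move_arm(
  series=[
    [0,0,-20,0,0,0],
    [0,0,-50,0,0,0],
    [0,0,-90,0,0,0],
    [0,0,-130,0,0,0],
    [0,0,-165,0,0,0],
    [0,0,-195,0,0,0],
    [0,0,-215,0,0,0],
    [0,0,-215,0,0,0],
  ],
)

```text
clock: 8.18
ee_pos: [0.5595, 0.2068, 0.3034]
tool_rot: [-3.134, 0.001, -1.603]
ft_force: [0.5, 0.5, -0.5]
opening: 0.086
grip_force: 0.0
```

```bash
cat > chk.py <<'E'
from h import *
from plant import manip
import sys
def look(col,x,y,zr,tag):
    lo,hi={"yel":((22,110,50),(36,255,255)),"blue":((103,110,40),(128,255,255))}[col]
    for n in("top","scene","wrist"):
        c=manip.camera(n);np.savez(f"{n}{tag}.npz",**c);W=(wcloud if n=="wrist" else cloud)(c)
        m=cv2.inRange(hsv(c),lo,hi)>0
        p=W[m];p=p[~np.isnan(p[:,0])];p=p[(np.hypot(p[:,0]-x,p[:,1]-y)<.045)&(p[:,2]<zr)]
        if len(p)<20: print(n,"few",len(p));continue
        zt=np.percentile(p[:,2],95);q=p[p[:,2]>zt-.007];A=np.c_[q[:,:2],np.ones(len(q))]
        print(n,len(p),"ztop",zt.round(4),"circ",circ(q).round(4),"tilt",np.linalg.lstsq(A,q[:,2],rcond=None)[0][:2].round(3))
if __name__=="__main__": look(sys.argv[1],*map(float,sys.argv[2:5]),sys.argv[5])
E
python3 chk.py yel .559 .206 .15 3; python3 chk.py blue .472 .035 .1 4; python3 mv.py .472 .035 .18 4.6
```

```text
top 357 ztop 0.0866 circ [0.5577 0.2044 0.0309] tilt [-0.027 -0.003]
scene 796 ztop 0.0879 circ [0.5603 0.2061 0.0313] tilt [0.013 0.001]
wrist 1214 ztop 0.0879 circ [0.5598 0.2061 0.0312] tilt [ 0.005 -0.015]
top 434 ztop 0.0556 circ [0.4708 0.0341 0.0292] tilt [-0.03   0.026]
scene 193 ztop 0.0607 circ [0.4732 0.0352 0.0308] tilt [0.054 0.04 ]
wrist 1114 ztop 0.0611 circ [0.4729 0.0355 0.0311] tilt [0.012 0.009]
t 8.48 p [0.5578 0.2063 0.2971] rot [ 3.140e+00 -2.000e-03 -1.603e+00] q6 -2.83 F [-0.2 -0.5  0.8] open 0.0858 0.0
[173.7, 80.0, 117.6, 0.002, -0.002, 0.08]
```

Yellow is home: rim at 87 mm, level. Next is blue at (0.4727, 0.0353), rim 60–61 mm.

move_arm(
  series=[
    [10,5,5,0,0,0.12],
    [50,22,30,0,0,0.24],
    [90,40,60,0,0,0.36],
    [125,57,85,0,0,0.38],
    [155,71,105,0,0,0.38],
    [173,79.5,117,0,0,0.38],
    [173.5,79.5,117,0,0,0.38],
    [173.5,79.5,117,0,0,0.38],
    [173.5,79.5,117,0,0,0.38],
  ],
  gripper=1,
)

```text
clock: 9.23
ee_pos: [0.4737, 0.0356, 0.1819]
tool_rot: [-3.141, -0.001, -1.984]
ft_force: [0.8, 0.7, -0.5]
opening: 0.093
grip_force: 0.0
```

```bash
python3 mv.py .4727 .0353 .057 4.3
```

```text
t 9.23 p [0.4737 0.0356 0.1819] rot [-3.141e+00 -1.000e-03 -1.984e+00] q6 -2.75 F [ 0.8  0.7 -0.5] open 0.093 0.0
[0.6, 0.9, 124.9, -0.001, -0.001, -0.001]
```

move_arm(
  series=[
    [0,0.5,40,0,0,0],
    [0,0.5,80,0,0,0],
    [0,0.5,105,0,0,0],
    [0,0.5,117,0,0,0],
    [0,0.5,124,0,0,0],
    [0,0.5,124,0,0,0],
    [0,0.5,124,0,0,0],
  ],
)

```text
clock: 9.82
ee_pos: [0.4737, 0.0361, 0.0585]
tool_rot: [-3.14, -0.0, -1.982]
ft_force: [-0.1, 0.4, -0.1]
opening: 0.093
grip_force: 0.0
```

move_arm(
  series=[
    [0,0,0,0,0,0],
    [0,0,0,0,0,0],
    [0,0,0,0,0,0],
    [0,0,0,0,0,0],
    [0,0,0,0,0,0],
    [0,0,0,0,0,0],
    [0,0,0,0,0,0],
    [0,0,0,0,0,0],
  ],
  gripper=-0.2,
  force=12,
)

```text
clock: 10.48
ee_pos: [0.473, 0.0355, 0.0581]
tool_rot: [-3.14, -0.001, -1.983]
ft_force: [-1.4, 0.2, 6.4]
opening: 0.0659
grip_force: 12.0
```

move_arm(
  series=[
    [0,0,-30,0,0,0],
    [0,0,-70,0,0,0],
    [0,0,-110,0,0,0],
    [0,0,-150,0,0,0],
    [0,0,-185,0,0,0],
    [0,0,-205,0,0,0],
    [0,0,-215,0,0,0],
    [0,0,-215,0,0,0],
  ],
)

```text
clock: 11.15
ee_pos: [0.4733, 0.0357, 0.2742]
tool_rot: [-3.138, 0.0, -1.983]
ft_force: [1.1, 0.2, 0.3]
opening: 0.0664
grip_force: 12.0
```

```bash
python3 mv.py .5593 .2062 .25 4.68  .5593 .2062 .15 4.68
```

```text
t 11.15 p [0.4733 0.0357 0.2742] rot [-3.138  0.    -1.983] q6 -2.75 F [1.1 0.2 0.3] open 0.0664 12.0
[-190.7, -10.4, 24.3, -0.003, -0.0, -0.38]
[-190.7, -10.0, 124.3, -0.003, -0.0, -0.38]
```

move_arm(
  series=[
    [-40,-2,5,0,0,0],
    [-80,-4,12,0,0,-0.1],
    [-120,-7,18,0,0,-0.2],
    [-160,-9,24,0,0,-0.3],
    [-186,-10,24,0,0,-0.38],
    [-190.5,-10,24,0,0,-0.38],
    [-190.5,-10,24,0,0,-0.38],
    [-190.5,-10,24,0,0,-0.38],
  ],
)

```text
clock: 11.82
ee_pos: [0.5575, 0.2056, 0.2469]
tool_rot: [3.139, -0.002, -1.604]
ft_force: [0.4, -0.9, -0.9]
opening: 0.0663
grip_force: 12.0
```

```bash
python3 mv.py .559 .2063 .15 4.68  .559 .2063 .103 4.68
```

```text
t 11.82 p [0.5575 0.2056 0.2469] rot [ 3.139e+00 -2.000e-03 -1.604e+00] q6 -2.83 F [ 0.4 -0.9 -0.9] open 0.0663 12.0
[-1.0, -1.7, 96.9, 0.002, -0.002, -0.001]
[-1.1, -1.8, 143.9, 0.002, -0.002, -0.001]
```

move_arm(
  series=[
    [-0.5,-1,30,0,0,0],
    [-0.5,-1,65,0,0,0],
    [-0.5,-1,88,0,0,0],
    [-0.5,-1,95,0,0,0],
    [-0.5,-1,95,0,0,0],
    [-0.5,-1,95,0,0,0],
  ],
)

```text
clock: 12.32
ee_pos: [0.5596, 0.206, 0.1547]
tool_rot: [-3.14, -0.001, -1.604]
ft_force: [-0.1, 0.2, -0.1]
opening: 0.0663
grip_force: 12.0
```

```bash
python3 mv.py .559 .2063 .102 4.68
```

```text
t 12.32 p [0.5596 0.206  0.1547] rot [-3.140e+00 -1.000e-03 -1.604e+00] q6 -2.83 F [-0.1  0.2 -0.1] open 0.0663 12.0
[-0.4, 0.7, 52.7, -0.001, -0.001, -0.001]
```

move_arm(
  series=[
    [-0.3,0.5,14,0,0,0],
    [-0.3,0.5,28,0,0,0],
    [-0.3,0.5,38,0,0,0],
    [-0.3,0.5,45,0,0,0],
    [-0.3,0.5,49,0,0,0],
    [-0.3,0.5,51,0,0,0],
    [-0.3,0.5,51,0,0,0],
    [-0.3,0.5,51,0,0,0],
  ],
)

```text
clock: 12.98
ee_pos: [0.5591, 0.2069, 0.1032]
tool_rot: [-3.141, -0.001, -1.603]
ft_force: [0.3, 0.9, -1.1]
opening: 0.0665
grip_force: 12.0
```

move_arm(
  series=[
    [0,0,1,0,0,0],
    [0,0,2,0,0,0],
    [0,0,2,0,0,0],
    [0,0,2,0,0,0],
  ],
)

```text
clock: 13.32
ee_pos: [0.5595, 0.2071, 0.102]
tool_rot: [-3.139, -0.0, -1.603]
ft_force: [-1.7, 0.2, 8.7]
opening: 0.0662
grip_force: 12.0
```

move_arm(
  series=[
    [0,0,0,0,0,0],
    [0,0,0,0,0,0],
    [0,0,0,0,0,0],
    [0,0,0,0,0,0],
    [0,0,0,0,0,0],
  ],
  gripper=0.85,
)

```text
clock: 13.73
ee_pos: [0.5587, 0.2069, 0.1005]
tool_rot: [-3.141, -0.001, -1.603]
ft_force: [-0.4, 0.3, 0.3]
opening: 0.0859
grip_force: 0.0
```

move_arm(
  series=[
    [0,0,-20,0,0,0],
    [0,0,-50,0,0,0],
    [0,0,-90,0,0,0],
    [0,0,-130,0,0,0],
    [0,0,-165,0,0,0],
    [0,0,-195,0,0,0],
    [0,0,-215,0,0,0],
    [0,0,-215,0,0,0],
  ],
)

```text
clock: 14.4
ee_pos: [0.56, 0.2075, 0.3204]
tool_rot: [-3.134, 0.001, -1.603]
ft_force: [-0.1, -0.2, 0.8]
opening: 0.086
grip_force: 0.0
```

```bash
python3 chk.py blue .559 .206 .15 5
python3 - <<'E'
from h import *
for n in("scene5","top5"):
    c=dict(np.load(n+".npz"));W=cloud(c);H=hsv(c)
    og=W[(H[...,0]<18)&(H[...,1]>130)];og=og[~np.isnan(og[:,0])]
    og=og[(np.hypot(og[:,0]-.55,og[:,1]-.28)<.08)&(og[:,2]>.115)&(og[:,2]<.225)]
    m=og.mean(0);V=np.linalg.svd(og-m,full_matrices=False)[2];print(n,m.round(4),V[2].round(3),og[:,2].max())
    u=np.array([.984,.180,0]);v=np.array([-.18,.984,0]);d=og-np.array([.559,.2062,0]);print("x'",np.percentile(d@u,[2,50,98]).round(3),"y'",np.percentile(d@v,[2,50,98]).round(3))
a=np.load("scene5.npz")["frame"][200:360,220:420];cv2.imwrite("pics/s5.png",cv2.resize(a,None,fx=3,fy=3))
E
python3 mv.py .559 .2062 .3 4.68
```

```text
top 495 ztop 0.1037 circ [0.557  0.2041 0.0308] tilt [-0.02  -0.034]
scene 732 ztop 0.104 circ [0.5597 0.2058 0.0309] tilt [0.043 0.022]
wrist 2036 ztop 0.1047 circ [0.5589 0.2054 0.0311] tilt [-0.006 -0.022]
scene5 [0.5525 0.2832 0.1715] [-0.161  0.987 -0.024] 0.22353031547898805
x' [-0.051  0.01   0.054] y' [0.066 0.078 0.079]
t 14.55 p [0.5583 0.207  0.3145] rot [ 3.141e+00 -1.000e-03 -1.603e+00] q6 -2.83 F [-0.   0.1 -0.6] open 0.0861 0.0
[0.7, -0.7, 14.5, 0.001, -0.001, 0.0]<stdin>:6: RuntimeWarning: Mean of empty slice.
  ret = um.true_divide(
Traceback (most recent call last):
IndexError: index 2 is out of bounds for axis 0 with size 0
```

Blue is home too: rim at 104 mm, level. The cover is about upright (θ≈1.59). Next I'll take the closed gripper behind it, aligned with the caddy at yaw 1.75.

```bash
python3 - <<'E'
import numpy as np
s=np.array([.559,.2062]);v=np.array([-.178,.984]);print((s+.115*v).round(4))
E
python3 mv.py .5385 .3194 .30 1.75
```

```text
[0.5385 0.3194]
t 14.55 p [0.5583 0.207  0.3145] rot [ 3.141e+00 -1.000e-03 -1.603e+00] q6 -2.83 F [-0.   0.1 -0.6] open 0.0861 0.0
[-111.7, 23.4, 14.4, -0.002, -0.002, 2.93]
```

move_arm(
  series=[
    [-20,4,5,0,0,0.12],
    [-55,11,14,0,0,0.24],
    [-90,19,14,0,0,0.36],
    [-111,23,14,0,0,0.48],
    [-111,23,14,0,0,0.6],
    [-111,23,14,0,0,0.72],
    [-111,23,14,0,0,0.84],
    [-111,23,14,0,0,0.96],
    [-111,23,14,0,0,1.08],
    [-111,23,14,0,0,1.2],
    [-111,23,14,0,0,1.32],
    [-111,23,14,0,0,1.44],
  ],
  gripper=-1,
  force=30,
)

```text
clock: 15.55
ee_pos: [0.5388, 0.3185, 0.2994]
tool_rot: [-3.139, -0.003, -3.049]
ft_force: [-0.7, 0.4, -1.0]
opening: 0.0107
grip_force: 0.0
```

move_arm(
  series=[
    [0,0,0,0,0,0.12],
    [0,0,0,0,0,0.24],
    [0,0,0,0,0,0.36],
    [0,0,0,0,0,0.48],
    [0,0,0,0,0,0.6],
    [0,0,0,0,0,0.72],
    [0,0,0,0,0,0.84],
    [0,0,0,0,0,0.96],
    [0,0,0,0,0,1.08],
    [0,0,0,0,0,1.2],
    [0,0,0,0,0,1.32],
    [0,0,0,0,0,1.44],
  ],
)

```text
clock: 16.55
ee_pos: [0.5388, 0.3185, 0.2994]
tool_rot: [-3.139, 0.002, 1.794]
ft_force: [1.1, 0.2, -0.8]
opening: 0.0004
grip_force: 0.0
```

```bash
python3 mv.py .5385 .3194 .214 1.75
```

```text
t 16.55 p [0.5388 0.3185 0.2994] rot [-3.139e+00  2.000e-03  1.794e+00] q6 0.24 F [ 1.1  0.2 -0.8] open 0.0004 0.0
[1.1, 0.1, 85.4, -0.003, 0.002, 0.044]
```

move_arm(
  series=[
    [1,0,30,0,0,0.05],
    [1,0,60,0,0,0.05],
    [1,0,80,0,0,0.05],
    [1,0,85,0,0,0.05],
    [1,0,85,0,0,0.05],
    [1,0,85,0,0,0.05],
  ],
)

```text
clock: 17.05
ee_pos: [0.5393, 0.3197, 0.2168]
tool_rot: [3.142, 0.001, 1.75]
ft_force: [-0.1, -0.5, 0.0]
opening: 0.0003
grip_force: 0.0
```

```bash
python3 - <<'E'
from plant import manip
import cv2
c=manip.camera("scene");cv2.imwrite("pics/s6.png",cv2.resize(c["frame"][120:360,240:512],None,fx=2,fy=2))
E
python3 mv.py .5385 .3194 .214 1.75
```

```text
t 17.1 p [0.5396 0.3198 0.2175] rot [3.14e+00 1.00e-03 1.75e+00] q6 0.28 F [0.3 0.4 0.1] open 0.0002 0.0
[-0.2, -1.1, 3.5, 0.001, 0.001, 0.0]
```

View pics/s6.png

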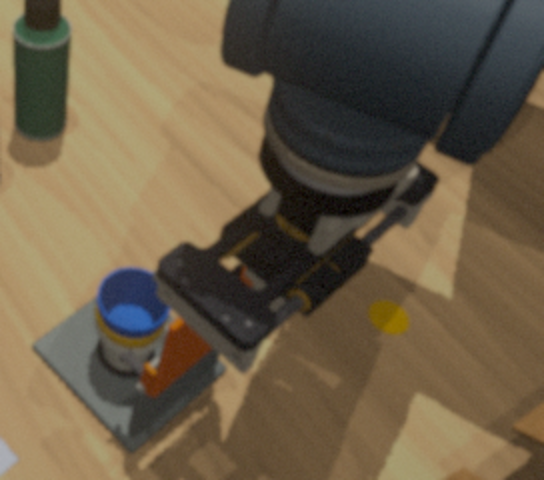

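The view shows blue in yellow in white, with the gripper standing behind the cover. Pushing the cover over along its arc.

move_arm(
  series=[
    [-12,-1,2,0,0,0],
    [-24,-1,2,0,0,0],
    [-33,-1,2,0,0,0],
    [-42,-1,0,0,0,0],
    [-56,-1,1,0,0,0],
    [-69,-1,3,0,0,0],
    [-85,-1,8,0,0,0],
    [-99,-1,15,0,0,0],
    [-99,-1,15,0,0,0],
  ],
)

```text
clock: 17.85
ee_pos: [0.5559, 0.2191, 0.2003]
tool_rot: [-3.14, 0.002, 1.748]
ft_force: [0.4, -0.1, 0.7]
opening: 0.0008
grip_force: 0.2
```

```bash
cat > cov.py <<'E'
from h import *
from plant import manip
s=manip.get_state();d=s["ee_pos"][:2]-[.559,.2062];print("y' x' z",round(float(d@[-.178,.984])*1e3,1),round(float(d@[.984,.178])*1e3,1),(s["ee_pos"][2]*1e3).round(1),s["ft_force"].round(1),"t",round(s["clock"],2))
for n in("scene","top"):
    c=manip.camera(n);W=cloud(c);H=hsv(c)
    og=W[(H[...,0]<18)&(H[...,1]>130)];og=og[~np.isnan(og[:,0])];d=og[:,:2]-[.559,.2062]
    a=np.c_[d@[-.178,.984],og[:,2]-.098];b=d@[.984,.178]
    a=a[(abs(b)<.054)&(a[:,0]>-.08)&(a[:,0]<.08)&(a[:,1]>.005)&(a[:,1]<.14)]-[.062,0]
    if len(a)<40: print(n,"few",len(a));continue
    # outer face offset 15mm: point angle minus atan(15/r)
    r=np.hypot(*a.T);th=np.arctan2(a[:,1],-a[:,0])-np.arcsin(np.clip(.015/r,0,1));k=r>.04
    print(n,k.sum(),"theta",np.percentile(th[k],[10,50,90]).round(3))
E
python3 cov.py
```

```text
y' x' z 13.3 -0.8 200.3 [ 0.4 -0.1  0.7] t 17.85
scene 2134 theta [0.865 0.884 0.902]
top few 0
```

move_arm(
  series=[
    [-12,0,9.5,0,0,0],
    [-24,0,21,0,0,0],
    [-31,0,29,0,0,0],
    [-37,0,38,0,0,0],
    [-42,0,48,0,0,0],
    [-42,0,48,0,0,0],
  ],
)

```text
clock: 18.45
ee_pos: [0.5627, 0.1797, 0.1516]
tool_rot: [-3.139, 0.001, 1.75]
ft_force: [-0.4, 0.2, 0.6]
opening: 0.0005
grip_force: 0.5
```

```bash
python3 cov.py
```

```text
y' x' z -26.7 -1.1 151.6 [-0.4  0.2  0.6] t 18.45
scene 2219 theta [0.279 0.3   0.323]
top few 0
```

move_arm(
  series=[
    [-3,0,6,0,0,0],
    [-5,0,11,0,0,0],
    [-6,0,16,0,0,0],
    [-8,0,21,0,0,0],
    [-9,0,26,0,0,0],
    [-10,0,30,0,0,0],
    [-10,0,32,0,0,0],
    [-10,0,32,0,0,0],
    [-10,0,32,0,0,0],
  ],
)

```text
clock: 19.3
ee_pos: [0.565, 0.1706, 0.1215]
tool_rot: [-3.141, 0.001, 1.75]
ft_force: [0.3, -0.6, 1.7]
opening: 0.0003
grip_force: 0.7
```

```bash
python3 cov.py
```

```text
y' x' z -36.1 -0.4 121.5 [ 0.3 -0.6  1.7] t 19.3
scene 2029 theta [-0.014  0.006  0.034]
top few 0
```

Cover reads 0.006 rad. One light extra press, then lift straight off and check that it stays shut.

move_arm(
  series=[
    [0,0,1,0,0,0],
    [0,0,1.5,0,0,0],
    [0,0,1.5,0,0,0],
    [0,0,-5,0,0,0],
    [0,0,-30,0,0,0],
    [0,0,-70,0,0,0],
    [0,0,-110,0,0,0],
    [0,0,-150,0,0,0],
    [0,0,-180,0,0,0],
    [0,0,-190,0,0,0],
    [0,0,-190,0,0,0],
  ],
)

```text
clock: 20.32
ee_pos: [0.5657, 0.1713, 0.3142]
tool_rot: [3.137, 0.001, 1.75]
ft_force: [-0.3, -0.1, 0.1]
opening: 0.0003
grip_force: 0.0
```

move_arm(
  series=[
    [-40,-40,0,0,0,0],
    [-70,-70,0,0,0,0],
    [-100,-100,0,0,0,0],
    [-130,-130,0,0,0,0],
    [-150,-150,0,0,0,0],
    [-150,-150,0,0,0,0],
    [-150,-150,0,0,0,0],
    [-150,-150,0,0,0,0],
    [-150,-150,0,0,0,0],
    [-150,-150,0,0,0,0],
  ],
)

```text
clock: 21.15
ee_pos: [0.4446, -0.0025, 0.3112]
tool_rot: [-3.141, 0.001, 1.752]
ft_force: [-0.6, 0.6, -0.1]
opening: 0.0004
grip_force: 0.0
```

```bash
python3 cov.py
python3 - <<'E'
from h import *
from plant import manip
c=manip.camera("scene");W=cloud(c).reshape(-1,3);W=W[~np.isnan(W[:,0])]
for nm,x,y in(("purple",.586,-.07),("red",.592,-.178),("green",.471,-.112)):
    q=W[(np.hypot(W[:,0]-x,W[:,1]-y)<.05)&(W[:,2]>.03)&(W[:,2]<.15)]
    print(nm,least_squares(lambda a:np.hypot(q[:,0]-a[0],q[:,1]-a[1])-.0325,[x,y],loss="soft_l1",f_scale=.003).x.round(3))
cv2.imwrite("pics/s7.png",c["frame"])
E
```

```text
y' x' z -185.0 -149.7 311.2 [-0.6  0.6 -0.1] t 21.15
scene 382 theta [-0.006  0.011  0.025]
top 1145 theta [-0.033  0.003  0.032]
purple [ 0.586 -0.07 ]
red [ 0.592 -0.178]
green [ 0.471 -0.112]
```

View pics/s7.png

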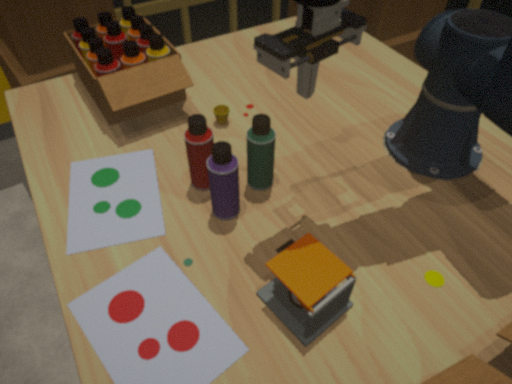

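The picture shows the cover shut level over the stack at (312,272). The cans at (200,155), (224,182) and (260,155) haven't moved, and the arm is clear. Handing in.

```bash
python3 -c "
from plant import manip
print(manip.sign_off())"
```

```text
the job is handed in; nothing more can be done
None
```

The yellow and blue cups are nested fully home on the white cup, the cover is shut and stayed shut after I let go, the cans haven't moved, and I handed the job in at about 21 s; no verdict came back.

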